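# Vent and pin a stone carver's air foot valve

## Task

Make the air foot valve safe to pack away: press its treadle down until it comes up against its stop, firmly but without forcing it, and hold it there for a good second to vent the valve, then let it spring right back up. Then slide the bent steel lock pin through both side plates and the treadle between them, until its point stands clear out of the far side, and let go of it. Leave the chisels, mallet, brush, bottle, carving hammer and stone offcut where they are.

Things in the scene. Friction and masses are not known exactly. Their poses are not given: they have to be found in the camera images.
- foot_valve: Foot valve for an air-driven carving hammer: grey steel frame 262 x 100 mm; heavy, does not move. Origin on the bench under the lock-pin holes; +x to the heel (hinge end), -x to the toe, z up. Two upright side plates, 6 mm thick, outer faces at y = +-43 mm, from x = -34 to +124 mm, top edge at z = 84 mm; the treadle lies between them and rises out towards the toe.
- hinge (a point): Middle of the treadle's hinge, in the valve's frame at x = +100, y = 0, z = 46 mm. The treadle is a dark steel channel 68 mm wide; at rest it slopes up 14 degrees to the toe at x = -135 mm, z = 113 mm, its widest reach. Its flanges, 5 mm thick, hang just inside the side plates and carry the lock-pin holes too.
- treadle (a joint): Hinge of the treadle: 0 right up (rest), grows as the toe is pressed down; a spring brings it back. At treadle_toe it takes about 5 N to start and 9 to 13 N just before the stop, which is met between 0.14 and 0.21 rad (30 to 44 mm at the toe); there the force rises steeply. More than 40 N from the fingers is forcing it.
- treadle_toe (a point): Point on top of the ribbed rubber pad of the treadle, on its centre line, 26 mm from the toe's edge and straight above the stop screw; the place to press. Moves with the treadle (arc of 216 mm about the hinge, so the pad also creeps about 6 mm towards the toe as it goes down).
- stop_nut: Lock nut (21 mm wide, 8 mm tall) of the treadle's stop screw, low on the frame at x = -110 mm, right under the toe. Origin under the nut, 16 mm above the bench. It carries the stop screw, whose 18 mm head meets the underside of the treadle; the head's height was set by hand, 40 to 50 mm above this origin, different each time and not given.
- hole_left (a point): Centre of the lock-pin hole on the outer face of the left (+y) side plate: x = 0, y = 43, z = 52 mm in the valve's frame. One straight 14 mm cross hole along y runs through side plate, both treadle flanges and the other side plate; the four are in line only while the treadle is right up.
- hole_right (a point): Centre of the lock-pin hole on the outer face of the right (-y) side plate. The pin may go in from either side.
- lock_pin: Loose lock pin, an L bent from plain 12 mm round steel bar, about 0.19 kg, lying flat on the bench: shank 150 mm from its rounded point to the bend, handle 60 mm at right angles. Origin under the middle of the shank (axis 6 mm above); +x towards the point, the handle points to +y at x = -75 mm. The other long steel tools are straight.
- pin_point (a point): End of the lock pin's rounded point, on the shank's axis.
- pin_bend (a point): Centre of the bar at the bend, on the shank's axis, 150 mm from the point; the handle starts here.
- flat_chisel: Bystander: straight steel chisel 190 mm long with a flat 28 mm blade, 14 mm thick; lies to one side of the valve, the lock pin to the other. Origin under its middle, x along it.
- point_chisel: Bystander: straight round steel point chisel, 200 mm long, 14 mm thick. Origin under its middle, x along it.
- offcut: Bystander: grey stone offcut 85 x 65 x 42 mm. Origin under its centre.
- mallet: Bystander: round wooden mallet standing on its head, 94 mm wide, 245 mm tall. Origin under its centre.
- dust_brush: Bystander: wooden bench brush 220 x 30 mm, 40 mm tall. Origin under its middle, x along it.
- water: Bystander: clear bottle 64 mm wide, 200 mm tall. Origin under its centre.
- air_hammer: Bystander: aluminium pneumatic carving hammer, 190 mm long, 40 mm thick, lying. Origin under its middle, x along it.
Things that resemble listed ones, but are neither listed nor needed, are in the scene too. Of the things like the lock_pin, leave any that is brown; of the rest the larger one is meant.

How it is judged:
By the outcome, as a careful person would: the job done as asked, in the order asked, and still so for the second after the job is handed in, with the robot touching nothing.
It also fails if it takes over 64 s, if anything falls off the work surface, if the arm or the gripper's body presses on something with over 40 N, if the wrist force passes 120 N, or if a joint passes its speed limit or range.

## Robot

A 6-joint arm with a two-finger parallel gripper is mounted at the origin on the work surface. World frame = base frame: x ahead of the robot, y to its left, z up, the work surface at z = 0. Lengths are in m, angles in rad, forces in N, time in s.
With the tool pointing down it reaches from about 0.375 to 0.9 m from the base axis. Payload 3.1 kg.
Tool frame: the origin (TCP) lies at the very end of the fingers, on their centre line; the grasp point (between the pads) lies 19 mm behind it; z points along the fingers, y is the line along which they close (so a half turn about z gives the same grasp; the last joint's range is limited). The gripper opens to 87 mm and grips with 3 to 60 N. Pads are 19 mm wide; open, the fingers measure 117 mm over their backs; the gripper's body (75 mm by 190 mm) begins 51 mm behind the grasp point.
Start: joints at [-1.349, 0.527, 1.433, -0, 1.181, -0.178], TCP at [0.243, -0.576, 0.223] pointing down, gripper open.
Joint ranges: [-3.08, 3.08], [-0.75, 2.2], [0.22, 2.44], [-1.43, 4.57], [0, 2.65], [-2.85, 2.85]. Speed limits (rad/s): [2.79, 2.79, 3.14, 3.14, 3.14, 3.14].

## Interface

Orientations are given as a unit quaternion [x, y, z, w].
In Python, from rig import status, viewer, robot gives the robot as it stands.
- The arm moves only by the tool arm_command, never from a script. Its arguments are lists of equal length, an entry for each row: "delta_rot": the turn, a rotation vector about the tool's x, y, z in degrees, a list of three; "delta_pos": the shift along the tool's x, y, z in m, a list of three; "gripper": the closure, from -1 (fully open) to 1 (shut). In form: {"delta_rot": [[rx, ry, rz], ...], "delta_pos": [[dx, dy, dz], ...], "gripper": [gripper, ...]}. A call has 1 to 12 rows; each row is the pose to reach, as a shift and turn from the pose commanded when the call began, along the tool's axes at that moment; what a row does not reach only later rows make up. A row lasts 1/12 s, in which the tool goes at most 41.7 mm and 7.16 degrees, less where a joint would pass 70% of its speed; a pose out of reach is approached as far as the arm can. A call with a gripper value outside its range is refused whole. The fingers move at their own pace and stop on an object; "grip_force" is the grip in N (left out, the last holds). Time passes only in rows, so rows that repeat a pose let the fingers close. It gives the time, the measured TCP pose, the force, the opening and the grip force at its end, in the units of the state.
- status.get_obs(): the state, without advancing time (a new reading comes with each control period).
- viewer.camera(name): name is "side" or "top" or "wrist"; returns a dict with "pixels" (420x560x3 uint8, blue, green, red), "fx", "fy", "cx", "cy" (pixels), "k1" (the pictures are not rectified: a ray, as slopes to the right and down, at radius r is drawn at 1 + k1 r^2 times it, then the intrinsics apply), "pose" (4x4, takes a point from camera to world coordinates); the wrist camera has in their place "mount" (4x4, takes a point from camera to tool coordinates, whose origin is the TCP and whose axes are the flange's). Camera axes: x right, y down, z forward; pixel columns grow to the right and rows downward; lengths in m; the calibration is good to about 2 mm. A picture is of the moment at which its call begins: read the wrist's pose just before it. There is no depth.
- robot.hand_in(): hands the job in; it is judged then, once.
The state is a dict: "time": time; "q": joint angles; "joint_velocities": joint speeds; "joint_torque": joint torques, N m; "position": TCP position; "tool_rot": TCP orientation; "ft_force": force on the tool from outside, world axes, zero at the start; "moment": the same for the moment, N m; "grip_width": finger opening in m; "grip_force": force on a finger pad.
Only numpy, scipy, OpenCV 4.12 (cv2) and the standard library are available. Lean on these libraries where they do the work, as an engineer would, in place of code of your own. Each camera call takes 0.05 s, during which the arm holds its last target. There are 200 camera calls.

## Working session

There is one attempt and no reset: what is moved stays moved. The work goes in short steps, Python scripts to look and compute and a tool call to move; the robot and the scene stay as the last step left them, time stands still between calls to the robot, and variables do not carry over. Pictures are saved under pics/ and viewed, at most 10 in all, crops included, and the job is handed in when it is done.

Besides the shell and the picture viewer there is one more tool, called after "Request:" as name(argument=value, ...) on one line, values as JSON. arm_command: Moves the arm, as the interface text tells. Its arguments: {"type":"object","properties":{"delta_rot":{"type":"array","items":{"type":"array","items":{"type":"number"}}},"delta_pos":{"type":"array","items":{"type":"array","items":{"type":"number"}}},"gripper":{"type":"array","items":{"type":"number"}},"grip_force":{"type":"number"}},"required":["delta_rot","delta_pos","gripper"]}

```bash
mkdir -p pics; ls; cat > h.py <<'E'
import numpy as np, cv2
from scipy.spatial.transform import Rotation as R
from rig import status, viewer, robot
def cam(n):
    o=status.get_obs(); c=viewer.camera(n)
    if 'pose' in c: T=np.array(c['pose'])
    else:
        B=np.eye(4); B[:3,:3]=R.from_quat(o['tool_rot']).as_matrix(); B[:3,3]=o['position']; T=B@np.array(c['mount'])
    return dict(img=np.array(c['pixels']),K=[c[k] for k in('fx','fy','cx','cy','k1')],T=T)
def save(n,f):
    c=cam(n); cv2.imwrite(f'pics/{f}.png',c['img']); np.savez(f'{f}.npz',**c); return c
def load(f): return dict(np.load(f'{f}.npz'))
def ray(c,u,v):
    fx,fy,cx,cy,k=c['K']; d=np.array([(u-cx)/fx,(v-cy)/fy]); s=d.copy()
    for _ in range(30): s=d/(1+k*(s@s))
    T=c['T']; r=T[:3,:3]@np.array([*s,1]); return T[:3,3],r/np.linalg.norm(r)
def onz(c,u,v,z):
    p,r=ray(c,u,v); return p+r*(z-p[2])/r[2]
def tri(*a):
    A=np.zeros((3,3));b=np.zeros(3);L=[]
    for c,u,v in a:
        p,r=ray(c,u,v);M=np.eye(3)-np.outer(r,r);A+=M;b+=M@p;L.append((p,M))
    x=np.linalg.solve(A,b); return x,[float(np.linalg.norm(M@(x-p))) for p,M in L]
def proj(c,P):
    T=c['T'];q=T[:3,:3].T@(np.asarray(P)-T[:3,3]);s=q[:2]/q[2];s=s*(1+c['K'][4]*(s@s));return s*c['K'][:2]+c['K'][2:4]
def totool(P):
    o=status.get_obs(); return R.from_quat(o['tool_rot']).as_matrix().T@(np.asarray(P)-o['position'])
E
python3 - <<'E'
from h import *
a=save('top','top1');b=save('side','side1');w=save('wrist','w1')
print(a['K'],a['T'].round(3),b['T'].round(3),w['K'],status.get_obs())
E
```

```text
pics
[535.9815235374149, 535.9815235374149, 280.90948691107144, 211.3119451698476, -0.07854845292411966] [[ 0.017 -0.995  0.098  0.404]
 [-1.    -0.016  0.012 -0.032]
 [-0.01  -0.098 -0.995  1.285]
 [ 0.     0.     0.     1.   ]] [[-0.996 -0.06   0.058  0.468]
 [-0.083  0.639 -0.765  0.968]
 [ 0.009 -0.767 -0.642  0.931]
 [ 0.     0.     0.     1.   ]] [359.3345241748252, 359.3345241748252, 279.5068130260773, 202.4720523647086, -0.011144674455824503] {'time': 0.15, 'q': array([-1.34952725e+00,  5.28291242e-01,  1.43358996e+00, -1.43340778e-05,
        1.18134700e+00, -1.78502139e-01]), 'joint_velocities': array([-0.00028016, -0.00253808, -0.00498552, -0.00042803, -0.00066501,
        0.00096646]), 'joint_torque': array([ 1.21184721e-04, -4.40428877e+01, -1.76842207e+01,  6.32900186e-02,
        5.52288489e-02, -9.16031581e-05]), 'position': array([ 0.24315679, -0.57517564,  0.22177841]), 'tool_rot': array([ 9.80088429e-01,  1.98559822e-01, -2.41122040e-05, -8.17448921e-04]), 'ft_force': array([0.15349526, 0.33970953, 0.71060319]), 'moment': array([-0.00931892, -0.05951163,  0.02479755]), 'grip_force': 0.0, 'grip_width': 0.08717214712297418}
```

View pics/top1.png

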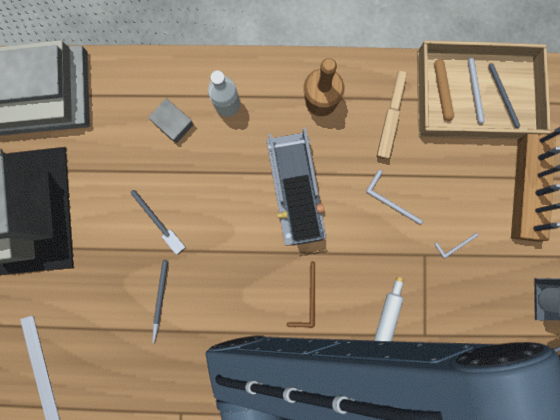

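View pics/side1.png

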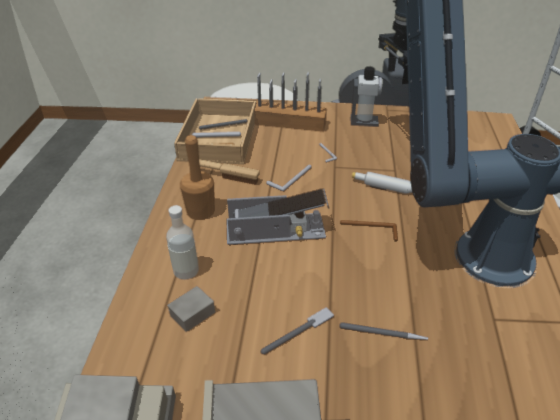

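Candidates for the pin in the top view: grey L at (395,200), which is the larger one; grey L at (457,245), smaller; brown L at (305,300), excluded. There are also straight tools in the tray at (475,90) and (505,95). I choose the L at (395,200): bend ≈(369,190), point ≈(420,222). The valve is at (297,190) with its toe towards the robot, and the yellow and orange bits at (282,215) and (320,209) are fittings. Next is one close crop of top and side.

```bash
python3 - <<'E'
from h import *
a=load('top1')['img'];b=load('side1')['img']
A=cv2.resize(a[120:260,260:440],None,fx=4,fy=4,interpolation=3)   # 720x560
cv2.imwrite('pics/c1.png',A)
B=cv2.resize(b[130:250,210:350],None,fx=5,fy=5,interpolation=3)
cv2.imwrite('pics/c2.png',B)
E
```

```text
(no output)
```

View pics/c1.png

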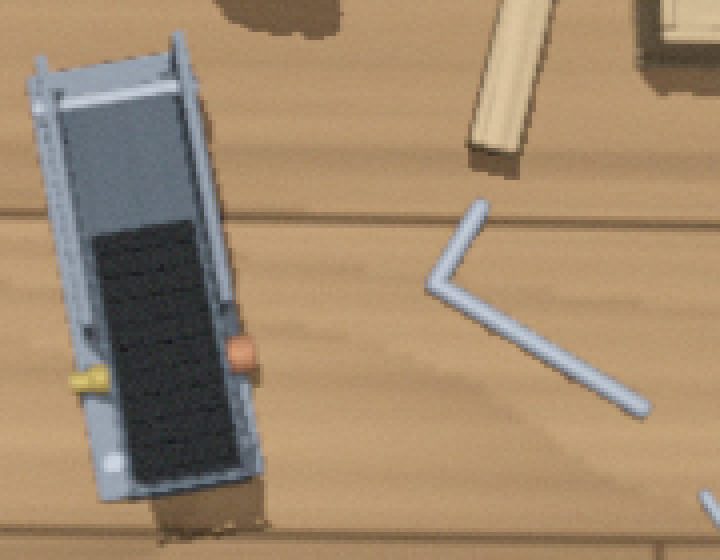

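View pics/c2.png

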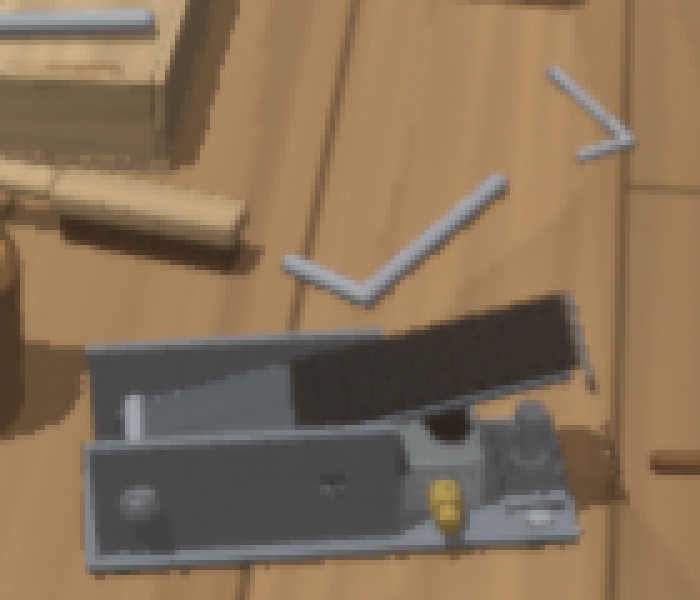

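Crop 1 (top ×4) confirms the plain grey L: bend (437,285), point (648,410), handle end (482,205). It also shows the pad's toe edge (135,482)–(238,462). Crop 2 (side ×5) shows the left hole at (333,484), the left plate's top edge (88,447)–(405,430), the pad's toe corners (580,370) and (565,293), and the pin's bend (367,297) and point (500,182).

```bash
python3 - <<'E'
from h import *
a=load('top1');b=load('side1')
t=lambda u,v:(a,260+(u+.5)/4-.5,120+(v+.5)/4-.5)
s=lambda u,v:(b,210+(u+.5)/5-.5,130+(v+.5)/5-.5)
for n,p,q in [('bend',(437,285),(367,297)),('point',(648,410),(500,182)),('hend',(482,205),(288,262)),('padL',(135,482),(580,370)),('padR',(238,462),(565,293)),
 ('LheelTop',(40,60),(88,447)),('LtoeTop',(90,335),(405,430)),('RheelTop',(178,35),(90,348))]:
    x,e=tri(t(*p),s(*q)); print(n,x.round(4),np.round(e,4))
print('bend z6',onz(*t(437,285),.006),onz(*s(367,297),.006)); print('pt',onz(*t(645,408),.006),onz(*s(500,182),.006))
E
```

```text
bend [ 0.5823 -0.2279  0.0023] [0.0004 0.0004]
point [ 0.5093 -0.3557  0.0011] [0.0003 0.0003]
hend [ 0.632  -0.255   0.0044] [0.0004 0.0004]
padL [ 0.4557 -0.0461  0.1044] [0.0006 0.0006]
padR [ 0.4665 -0.1022  0.1105] [0.0014 0.0014]
LheelTop [0.6997 0.0116 0.0816] [0.0016 0.0016]
LtoeTop [ 0.5414 -0.0197  0.0792] [0.0012 0.0012]
RheelTop [ 0.7141 -0.0673  0.082 ] [0.0003 0.0003]
bend z6 [ 0.58211987 -0.22735758  0.006     ] [ 0.5814587  -0.22312713  0.006     ]
pt [ 0.50980683 -0.35266727  0.006     ] [ 0.50935866 -0.34883678  0.006     ]
```

Request:
arm_command(delta_rot=[[0,0,0],[0,0,0],[0,0,0],[0,0,0],[0,0,0],[0,0,0],[0,0,0],[0,0,0],[0,0,0],[0,0,0],[0,0,0],[0,0,0]], delta_pos=[[0.03,-0.027,0],[0.06,-0.054,0],[0.09,-0.082,0],[0.12,-0.109,0],[0.15,-0.136,0],[0.18,-0.163,0],[0.21,-0.19,0],[0.24,-0.217,0],[0.27,-0.245,0],[0.3,-0.272,0],[0.33,-0.3,0],[0.36,-0.327,0]], gripper=[1,1,1,1,1,1,1,1,1,1,1,1], grip_force=20)

```text
time: 1.15
position: [0.4478, -0.1323, 0.2225]
tool_rot: [0.98, 0.198, -0.0, -0.0]
ft_force: [0.7, -1.1, 0.0]
grip_width: 0.0153
grip_force: 0.0
```

Request:
arm_command(delta_rot=[[0,0,0],[0,0,0],[0,0,0],[0,0,0],[0,0,0]], delta_pos=[[0.02,-0.018,0.015],[0.035,-0.032,0.03],[0.052,-0.046,0.06],[0.052,-0.046,0.08],[0.052,-0.046,0.08]], gripper=[1,1,1,1,1])

```text
time: 1.57
position: [0.4751, -0.0695, 0.1393]
tool_rot: [0.98, 0.2, -0.004, -0.002]
ft_force: [-0.9, -0.4, -0.3]
grip_width: 0.0007
grip_force: 0.0
```

```bash
python3 - <<'E'
from h import *
w=save('wrist','w2');save('top','top2')
o=status.get_obs();print(o['time'],o['position'],o['ft_force'],o['grip_width'])
E
```

```text
1.6667 [ 0.47719786 -0.07155232  0.14219608] [ 0.79002739 -0.01142359  0.30819901] 0.00028072064293756683
```

View pics/w2.png

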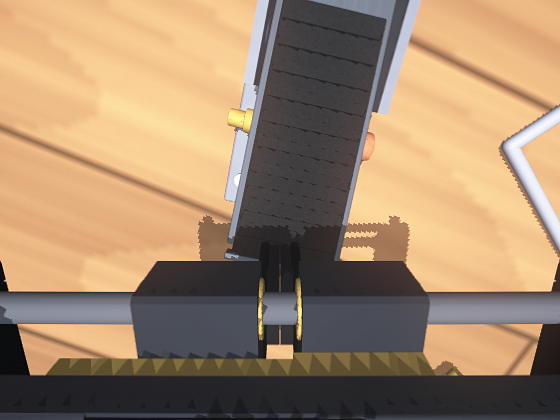

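The wrist view shows the closed fingertips at (280,250), over the treadle's toe end. The toe corners are near (230,255) and (340,260).

```bash
python3 - <<'E'
from h import *
w=load('w2');o=status.get_obs();p=o['position']
print(w['T'].round(3)); print('tcp',proj(w,p),'below',proj(w,p-[0,0,.035]))
for q in [(231,255),(338,262)]: print(onz(w,*q,.110))
x=np.array([.982,.187,0])
for d in(-.135,-.11): print(d,proj(w,np.array([.5851,-.0511,.113 if d<-.12 else .107])+d*x))
E
```

```text
[[ 0.39  -0.878 -0.278  0.55 ]
 [-0.921 -0.374 -0.111 -0.038]
 [-0.006  0.299 -0.954  0.301]
 [ 0.     0.     0.     1.   ]]
tcp [286.35288302 262.23809151] below [285.6438886  234.67930553]
[ 0.45396005 -0.04676678  0.11      ]
[ 0.47442175 -0.10615338  0.11      ]
-0.135 [276.64288911 277.32427979]
-0.11 [285.74642471 234.79610747]
```

Request:
arm_command(delta_rot=[[0,0,0],[0,0,0],[0,0,0],[0,0,0],[0,0,0],[0,0,0]], delta_pos=[[0.004,0.001,0.01],[0.004,0.001,0.02],[0.004,0.001,0.03],[0.004,0.001,0.038],[0.003,0.001,0.042],[0.003,0.001,0.042]], gripper=[1,1,1,1,1,1])

```text
time: 2.17
position: [0.4814, -0.0725, 0.1009]
tool_rot: [0.98, 0.198, 0.001, 0.001]
ft_force: [-1.7, -0.7, 6.2]
grip_width: 0.0008
grip_force: 3.0
```

Request:
arm_command(delta_rot=[[0,0,0],[0,0,0],[0,0,0],[0,0,0],[0,0,0],[0,0,0]], delta_pos=[[-0.001,0,0.004],[-0.001,0,0.008],[-0.002,0,0.012],[-0.003,-0.001,0.016],[-0.003,-0.001,0.02],[-0.003,-0.001,0.02]], gripper=[1,1,1,1,1,1])

```text
time: 2.67
position: [0.4775, -0.0731, 0.0814]
tool_rot: [0.98, 0.199, -0.0, 0.001]
ft_force: [-3.3, -4.0, 9.5]
grip_width: 0.0006
grip_force: 4.5
```

Request:
arm_command(delta_rot=[[0,0,0],[0,0,0],[0,0,0],[0,0,0]], delta_pos=[[-0.001,0,0.002],[-0.001,0,0.004],[-0.001,0,0.006],[-0.001,0,0.006]], gripper=[1,1,1,1])

```text
time: 3.0
position: [0.4767, -0.0733, 0.0758]
tool_rot: [0.98, 0.199, 0.0, 0.001]
ft_force: [-4.5, -3.0, 11.2]
grip_width: 0.0003
grip_force: 4.9
```

Request:
arm_command(delta_rot=[[0,0,0],[0,0,0]], delta_pos=[[-0.0005,0,0.002],[-0.0005,0,0.002]], gripper=[1,1])

```text
time: 3.17
position: [0.4764, -0.0734, 0.0739]
tool_rot: [0.98, 0.199, 0.0, 0.001]
ft_force: [-3.8, -1.8, 10.4]
grip_width: 0.0003
grip_force: 5.0
```

Request:
arm_command(delta_rot=[[0,0,0],[0,0,0],[0,0,0]], delta_pos=[[-0.0005,0,0.001],[-0.0005,0,0.002],[-0.0005,0,0.002]], gripper=[1,1,1])

```text
time: 3.42
position: [0.4761, -0.0735, 0.072]
tool_rot: [0.98, 0.198, 0.001, 0.001]
ft_force: [-3.5, -1.4, 10.2]
grip_width: 0.0002
grip_force: 5.1
```

Request:
arm_command(delta_rot=[[0,0,0],[0,0,0]], delta_pos=[[-0.0005,0,0.0015],[-0.0005,0,0.0015]], gripper=[1,1])

```text
time: 3.58
position: [0.476, -0.0736, 0.0705]
tool_rot: [0.98, 0.198, 0.001, 0.001]
ft_force: [-2.0, -0.2, 10.4]
grip_width: 0.0001
grip_force: 5.2
```

Request:
arm_command(delta_rot=[[0,0,0],[0,0,0]], delta_pos=[[-0.0005,0,0.0015],[-0.0005,0,0.0015]], gripper=[1,1])

```text
time: 3.75
position: [0.4758, -0.0737, 0.0691]
tool_rot: [0.98, 0.198, 0.001, 0.001]
ft_force: [-1.3, 1.0, 11.6]
grip_width: 0.0005
grip_force: 5.3
```

Request:
arm_command(delta_rot=[[0,0,0],[0,0,0]], delta_pos=[[-0.0005,0,0.0015],[-0.0005,0,0.0015]], gripper=[1,1])

```text
time: 3.92
position: [0.4756, -0.0737, 0.0677]
tool_rot: [0.98, 0.198, 0.002, 0.001]
ft_force: [-0.4, 1.3, 10.4]
grip_width: 0.0002
grip_force: 5.4
```

Request:
arm_command(delta_rot=[[0,0,0],[0,0,0]], delta_pos=[[-0.0005,0,0.0015],[-0.0005,0,0.0015]], gripper=[1,1])

```text
time: 4.08
position: [0.4755, -0.0738, 0.0662]
tool_rot: [0.98, 0.198, 0.002, 0.001]
ft_force: [-0.2, 2.5, 10.7]
grip_width: 0.0004
grip_force: 5.5
```

Request:
arm_command(delta_rot=[[0,0,0],[0,0,0]], delta_pos=[[-0.0005,0,0.0015],[-0.0005,0,0.0015]], gripper=[1,1])

```text
time: 4.25
position: [0.4754, -0.0738, 0.0653]
tool_rot: [0.98, 0.198, 0.002, 0.001]
ft_force: [-0.1, 3.9, 16.1]
grip_width: 0.0006
grip_force: 8.0
```

Request:
arm_command(delta_rot=[[0,0,0],[0,0,0]], delta_pos=[[-0.0005,0,0.001],[-0.0005,0,0.001]], gripper=[1,1])

```text
time: 4.42
position: [0.4754, -0.0738, 0.0651]
tool_rot: [0.98, 0.198, 0.003, 0.001]
ft_force: [-0.2, 4.8, 22.6]
grip_width: 0.0005
grip_force: 11.2
```

Request:
arm_command(delta_rot=[[0,0,0],[0,0,0]], delta_pos=[[-0.0005,0,0.001],[-0.0005,0,0.001]], gripper=[1,1])

```text
time: 4.58
position: [0.4754, -0.0739, 0.065]
tool_rot: [0.98, 0.197, 0.004, 0.001]
ft_force: [0.1, 7.8, 29.2]
grip_width: 0.0002
grip_force: 14.8
```

On the stop at about 29 N. I'll hold it here for about 1.7 s.

Request:
arm_command(delta_rot=[[0,0,0],[0,0,0],[0,0,0],[0,0,0],[0,0,0],[0,0,0],[0,0,0],[0,0,0],[0,0,0],[0,0,0],[0,0,0],[0,0,0]], delta_pos=[[0,0,0],[0,0,0],[0,0,0],[0,0,0],[0,0,0],[0,0,0],[0,0,0],[0,0,0],[0,0,0],[0,0,0],[0,0,0],[0,0,0]], gripper=[1,1,1,1,1,1,1,1,1,1,1,1])

```text
time: 5.58
position: [0.4754, -0.0739, 0.065]
tool_rot: [0.98, 0.198, 0.004, 0.001]
ft_force: [0.1, 6.9, 29.8]
grip_width: 0.0005
grip_force: 14.8
```

Request:
arm_command(delta_rot=[[0,0,0],[0,0,0],[0,0,0],[0,0,0],[0,0,0],[0,0,0],[0,0,0],[0,0,0]], delta_pos=[[0,0,0],[0,0,0],[0,0,0],[0,0,0],[0,0,0],[0,0,0],[0,0,0],[0,0,0]], gripper=[1,1,1,1,1,1,1,1])

```text
time: 6.25
position: [0.4754, -0.0739, 0.065]
tool_rot: [0.98, 0.198, 0.004, 0.001]
ft_force: [-0.9, 6.8, 28.9]
grip_width: 0.0007
grip_force: 14.8
```

Request:
arm_command(delta_rot=[[0,0,0],[0,0,0],[0,0,0],[0,0,0],[0,0,0],[0,0,0],[0,0,0],[0,0,0],[0,0,0],[0,0,0],[0,0,0],[0,0,0]], delta_pos=[[0,0,-0.006],[0,0,-0.014],[0.002,0,-0.022],[0.004,0,-0.03],[0.005,0,-0.038],[0.005,0,-0.046],[0.005,0,-0.065],[0.005,0,-0.09],[0.005,0,-0.12],[0.005,0,-0.15],[0.005,0,-0.18],[0.005,0,-0.185]], gripper=[1,1,1,1,1,1,1,-1,-1,-1,-1,-1])

```text
time: 7.25
position: [0.4795, -0.0732, 0.251]
tool_rot: [0.98, 0.198, 0.004, 0.003]
ft_force: [0.8, -0.1, 0.1]
grip_width: 0.0258
grip_force: 0.0
```

Request:
arm_command(delta_rot=[[0,0,-6],[0,0,-12],[0,0,-18],[0,0,-25],[0,0,-31],[0,0,-37.4],[0,0,-37.4],[0,0,-37.4]], delta_pos=[[0.002,0.03,0.0],[0.004,0.06,0.0],[0.006,0.09,0.01],[0.008,0.12,0.02],[0.01,0.15,0.04],[0.012,0.18,0.06],[0.014,0.197,0.08],[0.014,0.197,0.08]], gripper=[-1,-1,-1,-1,-1,-1,-1,-1])

```text
time: 7.92
position: [0.5655, -0.2506, 0.161]
tool_rot: [0.866, 0.501, -0.002, -0.002]
ft_force: [0.1, -0.1, -0.5]
grip_width: 0.0793
grip_force: 0.0
```

```bash
python3 - <<'E'
from h import *
cam('wrist');cam('wrist');w=save('wrist','w3');save('top','top3');save('side','side3')
o=status.get_obs();print(o['time'],o['position'],o['tool_rot'],o['q'])
for n,p in dict(bend=(.582,-.2275,.006),pt=(.5095,-.354,.006),hole=(.5851-.008,-.0511+.0422,.052)).items():print(n,proj(w,p))
E
```

```text
8.1667 [ 0.56642433 -0.24701255  0.16697576] [8.64532754e-01 5.02576455e-01 1.23759674e-04 9.79673038e-05] [-5.91904978e-01  5.82765486e-01  1.50472875e+00  1.57589944e-04
  1.05381401e+00 -7.43392833e-02]
bend [286.31407847 156.46268129]
pt [285.70068345 299.02448428]
hole [ 109.60602638 -125.04570326]
```

View pics/w3.png

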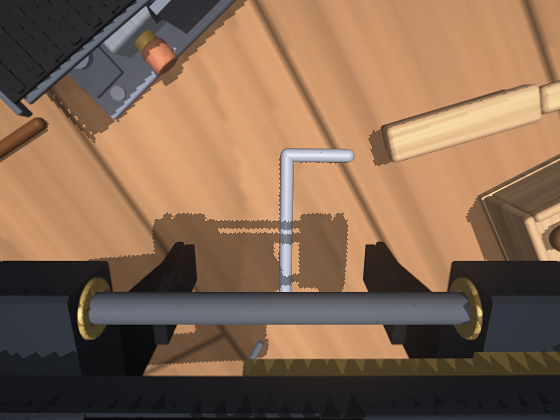

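The wrist view shows the bend at (288,157), with the shank running straight down to about (286,288) between the open fingers, and the handle end at (352,155).

```bash
python3 - <<'E'
from h import *
w=load('w3');a=load('top1');b=load('side1')
hsv=cv2.cvtColor(w['img'],cv2.COLOR_BGR2HSV)
m=((hsv[...,1]<60)&(hsv[...,2]>110)).astype(np.uint8)
for r in(175,190,205,250,262,272,282):
    c=np.flatnonzero(m[r,265:310])+265; print(r,c.min() if len(c) else 0,c.max() if len(c) else 0)
t=(a,260+437.5/4-.5,120+285.5/4-.5)
print(tri((w,288,156),t)); 
B=onz(w,288,156,.006);Q=onz(w,286.5,282,.006);d=(Q-B)/np.linalg.norm(Q-B)
print(B,Q,np.degrees(np.arctan2(d[1],d[0])))
for k in(.025,.03):
    print(k,(B+k*d),totool(B+k*d))
E
```

```text
175 281 293
190 280 292
205 281 292
250 280 291
262 280 291
272 282 291
282 280 288
(array([ 0.58305796, -0.22865328, -0.00066348]), [0.0002722461572890202, 0.00027224615728904027])
[ 0.58351784 -0.22788886  0.006     ] [ 0.51979345 -0.33749795  0.006     ] -120.17280371034785
0.025 [ 0.57095259 -0.24950169  0.006     ] [5.91091321e-05 5.11942532e-03 1.60977282e-01]
0.03 [ 0.56843955 -0.25382426  0.006     ] [-0.00494069  0.00507457  0.16097669]
```

Request:
arm_command(delta_rot=[[0,0,0],[0,0,0],[0,0,0],[0,0,0],[0,0,0],[0,0,0],[0,0,0]], delta_pos=[[0,0.005,0.035],[0,0.005,0.07],[0,0.005,0.105],[0,0.005,0.13],[0,0.005,0.145],[0,0.005,0.156],[0,0.005,0.156]], gripper=[-1,-1,-1,-1,-1,-1,-1])

```text
time: 8.75
position: [0.5702, -0.249, 0.009]
tool_rot: [0.864, 0.503, -0.001, -0.001]
ft_force: [-1.0, -0.3, 0.3]
grip_width: 0.0869
grip_force: 0.0
```

Request:
arm_command(delta_rot=[[0,0,0],[0,0,0],[0,0,0]], delta_pos=[[0,0,0.004],[0,0,0.008],[0,0,0.008]], gripper=[-1,-1,-1])

```text
time: 9.0
position: [0.5716, -0.2506, 0.0029]
tool_rot: [0.865, 0.502, 0.0, 0.001]
ft_force: [-0.3, 0.7, -0.2]
grip_width: 0.0867
grip_force: 0.0
```

Now close and grip, then lift a little.

Request:
arm_command(delta_rot=[[0,0,0],[0,0,0],[0,0,0],[0,0,0],[0,0,0],[0,0,0],[0,0,0],[0,0,0],[0,0,0],[0,0,0],[0,0,0],[0,0,0]], delta_pos=[[0,0,0],[0,0,0],[0,0,0],[0,0,0],[0,0,0],[0,0,0],[0,0,0],[0,0,0],[0,0,0],[0,0,0],[0,0,0],[0,0,0]], gripper=[1,1,1,1,1,1,1,1,1,1,1,1], grip_force=55)

```text
time: 10.0
position: [0.5711, -0.2504, 0.002]
tool_rot: [0.865, 0.502, -0.0, -0.0]
ft_force: [0.4, -0.1, -0.1]
grip_width: 0.0152
grip_force: 0.0
```

Request:
arm_command(delta_rot=[[0,0,0],[0,0,0],[0,0,0],[0,0,0],[0,0,0],[0,0,0],[0,0,0],[0,0,0],[0,0,0]], delta_pos=[[0,0,-0.01],[0,0,-0.03],[0,0,-0.06],[0,0,-0.09],[0,0,-0.12],[0,0,-0.15],[0,0,-0.18],[0,0,-0.2],[0,0,-0.2]], gripper=[1,1,1,1,1,1,1,1,1])

```text
time: 10.75
position: [0.5736, -0.2519, 0.2078]
tool_rot: [0.865, 0.502, 0.002, 0.005]
ft_force: [0.9, -0.4, -2.2]
grip_width: 0.0104
grip_force: 55.0
```

Opening is 10.4 mm, less than the 12 mm bar, because the grip closed late. I'll look at the hold.

```bash
python3 - <<'E'
from h import *
w=save('wrist','w4');a=save('top','top4');b=save('side','side4')
o=status.get_obs();print(o['time'],o['position'],o['tool_rot'],o['grip_width'],o['grip_force'],o['ft_force'],o['moment'])
p=proj(b,o['position']).astype(int);q=proj(a,o['position']).astype(int);print(p,q)
def cr(c,p): return cv2.resize(c['img'][max(0,p[1]-40):p[1]+60,p[0]-65:p[0]+65],(390,300),interpolation=3)
W=cv2.resize(w['img'],(390,292))
cv2.imwrite('pics/v4.png',np.vstack([np.hstack([cr(b,p),cr(a,q)]),np.hstack([W,np.zeros_like(W)])]))
E
```

```text
10.9 [ 0.56996469 -0.24969996  0.20094205] [ 8.64711801e-01  5.02266635e-01 -5.53909099e-04 -1.19204000e-03] 0.010164732764674089 54.99439716339111 [-0.97124102  1.15477818 -2.39431205] [ 0.04667789 -0.02592676 -0.00267095]
[288 127] [394 184]
```

View pics/v4.png

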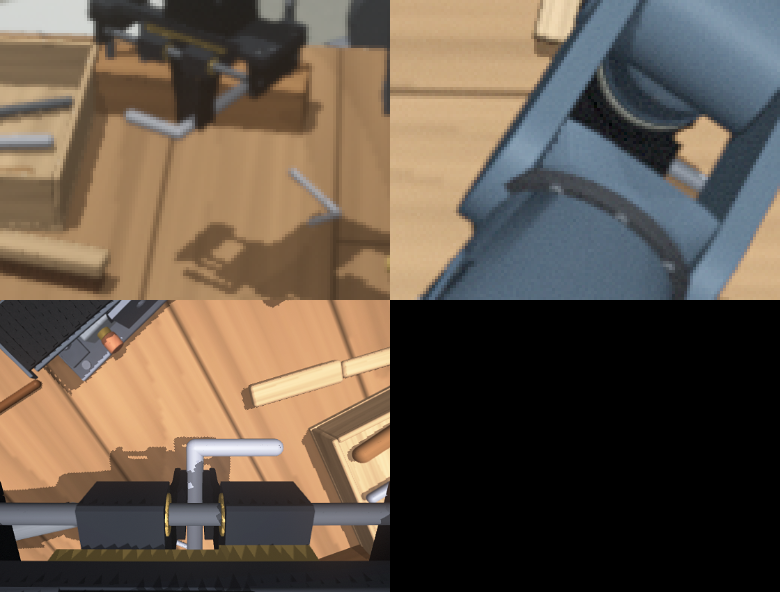

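The pin is held level near the bend. In the wrist view the bend is at (277,213) and the handle end at (403,213). In the side view the bend is at (283,131) and the shank runs up to the right. I'll measure its pose in the hand.

```bash
python3 - <<'E'
from h import *
w=load('w4');b=load('side4');a=load('top4');o=status.get_obs()
p=np.array(o['position']);M=R.from_quat(o['tool_rot']).as_matrix()
for n,t in dict(bend=(.025,0,-.004),hend=(.025,.06,-.004),point=(-.125,0,-.004),tcp=(0,0,0)).items():
    P=p+M@np.array(t);print(n,P.round(4),'w',proj(w,P).round(1),'s',proj(b,P).round(1),'t',proj(a,P).round(1))
# pin mask contours
for n,c,bx in(('w',w,(180,280,250,420)),('s',b,(100,145,260,325))):
    r0,r1,c0,c1=bx;h=cv2.cvtColor(c['img'][r0:r1,c0:c1],cv2.COLOR_BGR2HSV);m=((h[...,1]<70)&(h[...,2]>(150 if n=='w' else 120)))
    for r in range(0,r1-r0,8 if n=='w' else 3):
        k=np.flatnonzero(m[r]);print(n,r+r0,(k.min()+c0,k.max()+c0,len(k)) if len(k) else '',end='; ')
    print()
    for q in range(0,c1-c0,12 if n=='w' else 4):
        k=np.flatnonzero(m[:,q]);print(n,'col',q+c0,(k.min()+r0,k.max()+r0,len(k)) if len(k) else '',end='; ')
    print()
E
```

```text
bend [ 0.5824 -0.228   0.2049] w [272.1 212.6] s [282.9 130.2] t [384.1 177.5]
hend [ 0.6345 -0.2577  0.2048] w [395.5 211.9] s [265.2 123.8] t [398.4 152.7]
point [ 0.508  -0.3583  0.2049] w [274.  445.7] s [312.4 108.5] t [447.9 214.8]
tcp [ 0.57   -0.2497  0.2009] w [272.5 256.1] s [288.1 127.6] t [394.3 184. ]
w 180 ; w 188 ; w 196 ; w 204 (np.int64(272), np.int64(403), 132); w 212 (np.int64(269), np.int64(406), 137); w 220 (np.int64(269), np.int64(403), 135); w 228 (np.int64(269), np.int64(291), 23); w 236 (np.int64(269), np.int64(281), 13); w 244 (np.int64(269), np.int64(277), 9); w 252 ; w 260 ; w 268 (np.int64(270), np.int64(277), 8); w 276 ; 
w col 250 ; w col 262 ; w col 274 (np.int64(203), np.int64(270), 51); w col 286 (np.int64(201), np.int64(232), 32); w col 298 (np.int64(201), np.int64(224), 24); w col 310 (np.int64(201), np.int64(224), 24); w col 322 (np.int64(201), np.int64(224), 24); w col 334 (np.int64(201), np.int64(224), 24); w col 346 (np.int64(201), np.int64(224), 24); w col 358 (np.int64(201), np.int64(224), 24); w col 370 (np.int64(201), np.int64(223), 23); w col 382 (np.int64(201), np.int64(224), 24); w col 394 (np.int64(201), np.int64(224), 24); w col 406 (np.int64(208), np.int64(216), 9); w col 418 ; 
s 100 ; s 103 ; s 106 ; s 109 ; s 112 ; s 115 (np.int64(302), np.int64(302), 1); s 118 ; s 121 ; s 124 (np.int64(265), np.int64(269), 5); s 127 (np.int64(265), np.int64(286), 15); s 130 (np.int64(273), np.int64(285), 11); s 133 ; s 136 ; s 139 ; s 142 ; 
s col 260 ; s col 264 (np.int64(125), np.int64(125), 1); s col 268 (np.int64(124), np.int64(128), 5); s col 272 (np.int64(125), np.int64(128), 4); s col 276 (np.int64(127), np.int64(131), 5); s col 280 (np.int64(128), np.int64(131), 4); s col 284 (np.int64(128), np.int64(132), 4); s col 288 ; s col 292 ; s col 296 ; s col 300 ; s col 304 ; s col 308 ; s col 312 ; s col 316 ; s col 320 (np.int64(143), np.int64(144), 2); s col 324 ;
```

```bash
python3 - <<'E'
from h import *
c=viewer.camera('wrist');m=np.array(c['mount']);w=load('w4');w['T']=m
for n,t in dict(bend=(.025,0,-.004),hend=(.025,.06,-.004),tcp=(0,0,0)).items(): print(n,proj(w,t))
# bend pixel from bar edges; range from apparent width of handle (24px/12mm)
for z in(-.008,-.004,0,.003): print(z,onz(w,280,212.6,z),onz(w,406.5,212.3,z))
b=save('side','side5');o=status.get_obs();print(o['position'],o['tool_rot'])
M=R.from_quat(o['tool_rot']).as_matrix()
h=cv2.cvtColor(b['img'][95:150,255:330],cv2.COLOR_BGR2HSV)
mk=((h[...,1]<70)&(h[...,2]>120)).astype(np.uint8);n,l,s,ce=cv2.connectedComponentsWithStats(mk);print(s+[255,95,0,0,0])
for n,t in dict(bend=(.025,0,-.004),hend=(.025,.06,-.004),point=(-.125,0,-.004)).items(): print(n,proj(b,o['position']+M@np.array(t)))
w=save('wrist','w5')
cv2.imwrite('pics/v5.png',np.hstack([cv2.resize(b['img'][90:150,255:330],(600,480),interpolation=3)]))
E
```

```text
bend [280.94832255 217.4816185 ]
hend [409.55182215 217.27863874]
tcp [280.95318087 262.25822358]
-0.008 [ 0.02875055 -0.00043898 -0.008     ] [ 0.02880101  0.05683526 -0.008     ]
-0.004 [ 0.02740096 -0.00043871 -0.004     ] [ 0.02745273  0.05832238 -0.004     ]
0 [ 0.02605138 -0.00043844  0.        ] [2.61044533e-02 5.98095062e-02 2.77555756e-17]
0.003 [ 0.02503919 -0.00043825  0.003     ] [0.02509325 0.06092485 0.003     ]
[ 0.56957825 -0.24946031  0.19973132] [ 0.86471018  0.50226503 -0.00107753 -0.00223057]
[[ 255   95   75   55 3957]
 [ 265   96    5    4   14]
 [ 324   95    6    7   30]
 [ 302  111    1    1    1]
 [ 265  125   23    9   94]
 [ 319  143   10    7   29]]
bend [282.98308407 130.64794187]
hend [265.34872257 124.2695574 ]
point [312.52211716 108.90877498]
```

View pics/v5.png

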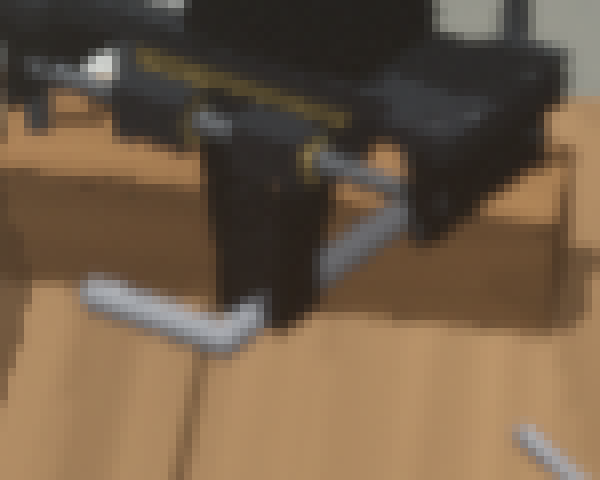

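The pin is level (bend (283,132) in side px, about 1.4 px lower than assumed), so only the fingertips hold its upper half. I'll set it back on the bench and regrip it deeper.

Request:
arm_command(delta_rot=[[0,0,0],[0,0,0],[0,0,0],[0,0,0],[0,0,0],[0,0,0],[0,0,0],[0,0,0],[0,0,0],[0,0,0]], delta_pos=[[0,0,0.03],[0,0,0.065],[0,0,0.1],[0,0,0.13],[0,0,0.155],[0,0,0.175],[0,0,0.185],[0,0,0.189],[0,0,0.191],[0,0,0.191]], gripper=[1,1,1,1,1,1,1,1,1,1])

```text
time: 11.88
position: [0.5715, -0.2507, 0.0112]
tool_rot: [0.865, 0.502, 0.0, 0.0]
ft_force: [-0.7, -0.1, -2.4]
grip_width: 0.0103
grip_force: 55.0
```

Request:
arm_command(delta_rot=[[0,0,0],[0,0,0],[0,0,0]], delta_pos=[[0,0,0.001],[0,0,0.003],[0,0,0.003]], gripper=[1,1,1])

```text
time: 12.13
position: [0.5716, -0.2507, 0.0089]
tool_rot: [0.865, 0.502, 0.0, 0.001]
ft_force: [-0.0, 0.2, -2.1]
grip_width: 0.0104
grip_force: 55.0
```

Request:
arm_command(delta_rot=[[0,0,0],[0,0,0],[0,0,0],[0,0,0],[0,0,0],[0,0,0]], delta_pos=[[0,0,0],[0,0,0],[0,0,0.002],[0,0,0.005],[0,0,0.0065],[0,0,0.0065]], gripper=[0.4,0.4,0.4,0.4,0.4,0.4])

```text
time: 12.63
position: [0.5708, -0.2503, 0.0011]
tool_rot: [0.865, 0.502, -0.0, -0.0]
ft_force: [0.2, 0.9, 0.0]
grip_width: 0.0258
grip_force: 0.0
```

Request:
arm_command(delta_rot=[[0,0,0],[0,0,0],[0,0,0],[0,0,0],[0,0,0],[0,0,0],[0,0,0],[0,0,0]], delta_pos=[[0,0,0],[0,0,0],[0,0,0],[0,0,0],[0,0,0],[0,0,0],[0,0,0],[0,0,0]], gripper=[1,1,1,1,1,1,1,1])

```text
time: 13.3
position: [0.5712, -0.2505, 0.0016]
tool_rot: [0.865, 0.502, 0.0, 0.0]
ft_force: [-1.0, -0.3, -0.4]
grip_width: 0.0102
grip_force: 55.0
```

Full closure again reads 10.2 mm with the tips on the bench, so that is simply the bar plus pad give. The pin's axis is now 4.4 mm above the TCP. I'll lift and look at the valve from the wrist camera on the way.

Request:
arm_command(delta_rot=[[0,0,0],[0,0,0],[0,0,0],[0,0,0],[0,0,0],[0,0,0],[0,0,0],[0,0,0],[0,0,0],[0,0,0],[0,0,0],[0,0,0]], delta_pos=[[0,0,-0.01],[0,0,-0.035],[0,0,-0.07],[0,0,-0.105],[0,0,-0.14],[0.01,-0.01,-0.17],[0.025,-0.025,-0.2],[0.04,-0.04,-0.23],[0.059,-0.058,-0.26],[0.059,-0.058,-0.28],[0.059,-0.058,-0.28],[0.059,-0.058,-0.28]], gripper=[1,1,1,1,1,1,1,1,1,1,1,1])

```text
time: 14.3
position: [0.5502, -0.1704, 0.2828]
tool_rot: [0.865, 0.503, 0.001, 0.001]
ft_force: [-0.5, 0.1, -2.6]
grip_width: 0.0104
grip_force: 55.0
```

```bash
python3 - <<'E'
from h import *
for _ in range(3): cam('wrist')
w=save('wrist','w6');o=status.get_obs();print(o['time'],o['position'],o['tool_rot'],o['grip_width'],o['ft_force'])
O=np.array([.5851,-.0511,0]);x=np.array([.982,.187,0]);y=np.array([-.187,.982,0]);z=np.array([0,0,1])
for n,p in dict(Lh=(.124,.043,.084),Lt=(-.034,.043,.084),Rh=(.124,-.043,.084),Rt=(-.034,-.043,.084)).items(): print(n,proj(w,O+x*p[0]+y*p[1]+z*p[2]))
cv2.imwrite('pics/v6.png',cv2.resize(w['img'],(800,600),interpolation=3))
E
```

```text
14.5 [ 0.54880323 -0.17055874  0.27922171] [ 0.8649366   0.50187587 -0.0012388  -0.00194061] 0.010473760135222658 [-0.32641985  0.60761369 -2.27970781]
Lh [ 327.496084   -100.69363925]
Lt [191.93552425  33.84382169]
Rh [388.25788019 -12.63474333]
Rt [254.61200304 107.49581808]
```

View pics/v6.png

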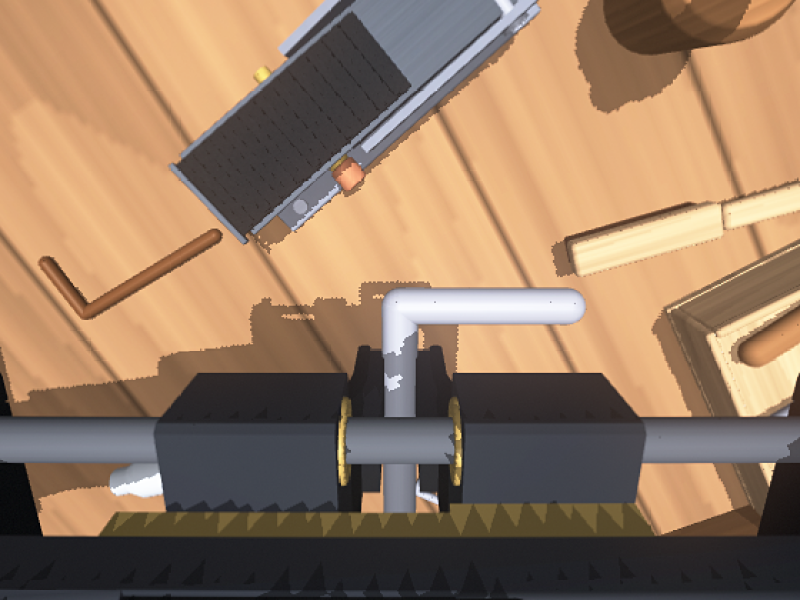

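The wrist view shows the right plate's toe-end top corner at about (255,104) px, the left plate's at about (199,36), and the treadle toe corners at (119,117) and (171,168). The heel is cut off, so I'll back away to see it whole and measure with masks.

Request:
arm_command(delta_rot=[[0,0,0],[0,0,0],[0,0,0],[0,0,0],[0,0,0],[0,0,0]], delta_pos=[[-0.03,0,-0.01],[-0.06,0,-0.025],[-0.09,0,-0.035],[-0.11,0,-0.05],[-0.11,0,-0.05],[-0.11,0,-0.05]], gripper=[1,1,1,1,1,1])

```text
time: 15.0
position: [0.4949, -0.2674, 0.3307]
tool_rot: [0.866, 0.501, 0.0, -0.001]
ft_force: [0.2, 0.2, -2.8]
grip_width: 0.0103
grip_force: 55.0
```

```bash
python3 - <<'E'
from h import *
for _ in range(4): cam('wrist')
w=save('wrist','w7');o=status.get_obs();print(o['time'],o['position'],o['tool_rot'])
O=np.array([.5851,-.0511,0]);x=np.array([.982,.187,0]);y=np.array([-.187,.982,0]);z=np.array([0,0,1])
for n,p in dict(Lh=(.124,.043,.084),Lt=(-.034,.043,.084),Rh=(.124,-.043,.084),Rt=(-.034,-.043,.084),TL=(-.135,.034,.113),TR=(-.135,-.034,.113)).items(): print(n,proj(w,O+x*p[0]+y*p[1]+z*p[2]).round(1))
cv2.imwrite('pics/v7.png',cv2.resize(w['img'][0:200,90:410],(800,500),interpolation=cv2.INTER_CUBIC))
E
```

```text
15.25 [ 0.49537672 -0.26481532  0.33025489] [ 8.64387522e-01  5.02824390e-01 -3.32223012e-04 -1.31736854e-03]
Lh [ 324.6 -215.5]
Lt [196.5 -80. ]
Rh [ 382.1 -126.9]
Rt [255.6  -4.6]
TL [119.7  -3.6]
TR [170.9  54.8]
```

View pics/v7.png

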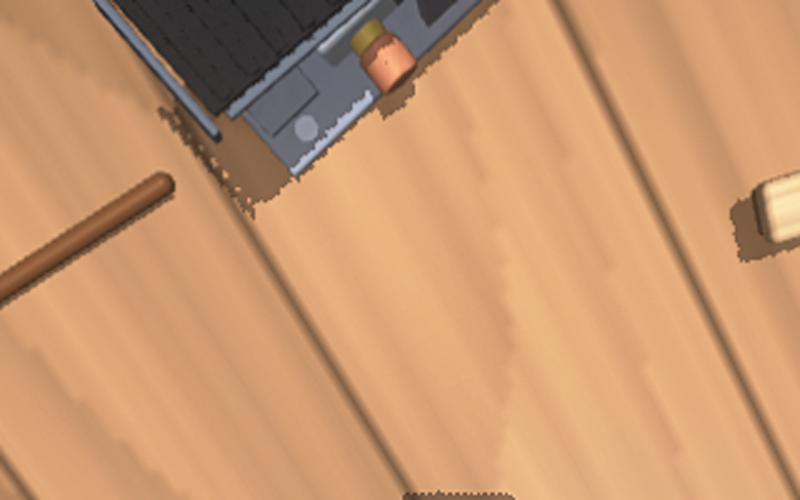

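That was the wrong direction: the valve's toe end sits at the top edge, with the toe corner at (220,135) in the crop. My picture budget is spent, so from here I measure numerically. I'll move forward over it.

Request:
arm_command(delta_rot=[[0,0,0],[0,0,0],[0,0,0],[0,0,0],[0,0,0],[0,0,0],[0,0,0],[0,0,0],[0,0,0]], delta_pos=[[0.03,0,-0.01],[0.06,0,-0.02],[0.09,0,-0.03],[0.12,0,-0.04],[0.15,0,-0.04],[0.18,0,-0.04],[0.2,0,-0.04],[0.21,0,-0.04],[0.21,0,-0.04]], gripper=[1,1,1,1,1,1,1,1,1])

```text
time: 16.0
position: [0.6001, -0.0809, 0.3708]
tool_rot: [0.864, 0.504, -0.0, -0.001]
ft_force: [0.5, 0.1, -2.2]
grip_width: 0.0104
grip_force: 55.0
```

```bash
python3 - <<'E'
from h import *
for _ in range(4): cam('wrist')
w=save('wrist','w8');o=status.get_obs();print(o['time'],o['position'],o['tool_rot'])
O=np.array([.5851,-.0511,0]);x=np.array([.982,.187,0]);y=np.array([-.187,.982,0]);z=np.array([0,0,1])
W=lambda p:O+x*p[0]+y*p[1]+z*p[2]
for n,p in dict(Lh=(.124,.043,.084),Lt=(-.034,.043,.084),Rh=(.124,-.043,.084),Rt=(-.034,-.043,.084),TL=(-.135,.034,.113),TR=(-.135,-.034,.113)).items(): print(n,proj(w,W(p)).round(1))
g=cv2.cvtColor(w['img'],cv2.COLOR_BGR2GRAY).astype(np.float32);s=cv2.cvtColor(w['img'],cv2.COLOR_BGR2HSV)[...,1].astype(np.float32)
def prof(f):
    P=np.array([proj(w,W(q)) for q in f],np.float32)[None]
    return [cv2.remap(m,P[...,0],P[...,1],1)[0].astype(int) for m in(g,s)]
d=np.arange(-.016,.0161,.002)
for sg in(1,-1):
  for xx in(.02,.06,.1):
    a,b=prof([(xx,sg*.04+t,.084) for t in d]);print('plate',sg,xx,'y-off',a.tolist(),b.tolist())
  a,b=prof([(-.034+t,sg*.04,.084) for t in d]);print('toe end',sg,a.tolist(),b.tolist())
  a,b=prof([(.124+t,sg*.04,.084) for t in d]);print('heel end',sg,a.tolist(),b.tolist())
E
```

```text
16.25 [ 0.59890635 -0.08481519  0.37142814] [ 8.65082153e-01  5.01630060e-01 -3.87168137e-04  3.69812643e-05]
Lh [312.9  42.7]
Lt [213.7 132.9]
Rh [357.9 101.3]
Rt [259.8 184.2]
TL [154.7 195.8]
TR [193.9 235.2]
plate 1 0.02 y-off [120, 111, 105, 147, 142, 121, 78, 214, 208, 208, 209, 179, 205, 204, 204, 204, 205] [24, 26, 18, 30, 29, 18, 30, 24, 24, 23, 24, 58, 107, 105, 104, 105, 105]
plate 1 0.06 y-off [138, 136, 139, 139, 143, 110, 90, 211, 208, 206, 210, 173, 185, 183, 181, 182, 182] [30, 32, 29, 27, 29, 13, 16, 24, 24, 24, 27, 44, 112, 112, 112, 112, 113]
plate 1 0.1 y-off [245, 244, 245, 246, 226, 155, 125, 214, 211, 215, 250, 246, 200, 199, 200, 200, 200] [7, 7, 7, 6, 12, 19, 17, 22, 21, 20, 4, 12, 103, 107, 106, 107, 108]
toe end 1 [200, 221, 227, 223, 221, 189, 151, 211, 208, 205, 204, 204, 204, 205, 207, 207, 207] [137, 127, 121, 125, 128, 135, 125, 29, 24, 24, 25, 26, 24, 23, 25, 26, 26]
heel end 1 [209, 208, 208, 207, 207, 208, 209, 209, 209, 197, 191, 189, 189, 190, 190, 191, 192] [23, 24, 25, 24, 24, 24, 24, 23, 25, 84, 111, 111, 111, 112, 112, 110, 110]
plate -1 0.02 
[... 163 characters left out ...]

plate -1 0.06 y-off [185, 184, 185, 185, 185, 185, 186, 204, 203, 211, 84, 88, 86, 143, 138, 139, 136] [112, 112, 112, 113, 112, 112, 106, 33, 26, 26, 14, 16, 14, 29, 30, 30, 31]
plate -1 0.1 y-off [197, 197, 197, 197, 197, 197, 217, 203, 206, 196, 91, 92, 224, 244, 243, 243, 244] [109, 108, 108, 108, 107, 110, 48, 27, 26, 26, 16, 14, 12, 8, 9, 9, 8]
toe end -1 [193, 200, 200, 195, 188, 175, 164, 92, 115, 190, 203, 201, 201, 202, 203, 203, 203] [119, 113, 113, 118, 123, 128, 132, 112, 97, 44, 29, 29, 30, 29, 30, 28, 28]
heel end -1 [203, 203, 202, 202, 202, 202, 204, 203, 203, 195, 192, 194, 194, 194, 194, 196, 199] [27, 27, 28, 26, 27, 28, 26, 25, 27, 90, 111, 109, 109, 109, 110, 109, 107]
```

```bash
python3 - <<'E'
from h import *
w=load('w8')
O=np.array([.5865,-.0508,0]);x=np.array([.982,.187,0]);x/=np.linalg.norm(x);y=np.array([-x[1],x[0],0]);z=np.array([0,0,1])
W=lambda p:O+x*p[0]+y*p[1]+z*p[2]
s=cv2.cvtColor(w['img'],cv2.COLOR_BGR2HSV)[...,1].astype(np.float32);g=cv2.cvtColor(w['img'],cv2.COLOR_BGR2GRAY).astype(np.float32)
def edge(m,f,thr,up):
    P=np.array([proj(w,W(q)) for q in f],np.float32)[None];v=cv2.remap(m,P[...,0],P[...,1],1)[0]
    k=np.flatnonzero((v[:-1]<thr)&(v[1:]>=thr)) if up else np.flatnonzero((v[:-1]>=thr)&(v[1:]<thr))
    return k[0] if len(k) else None
d=np.arange(-.008,.008,.0003)
for nm,m,thr,up,y0,z0 in(('R outer',s,65,False,-.043,.084),('R inner',g,150,False,-.037,.084),('L inner',g,160,True,.037,.084)):
    X=[];Y=[]
    for xx in np.arange(.0,.115,.004):
        k=edge(m,[(xx,y0+t,z0) for t in d],thr,up)
        if k is not None: X.append(xx);Y.append(d[k])
    X=np.array(X);Y=np.array(Y);med=abs(Y-np.median(Y))<.003;c=np.polyfit(X[med],Y[med],1);print(nm,med.sum(),'yaw corr deg',np.degrees(c[0]).round(2),'off mm',(np.polyval(c,.0)*1e3).round(2))
for nm,yy,x0,up in(('heelL',.04,.124,True),('heelR',-.04,.124,True),('toeR',-.04,-.034,False)):
    k=[edge(s,[(x0+t,yy+e,.084) for t in d],65,up) for e in(-.0015,0,.0015)];print(nm,[d[i].round(4) for i in k if i is not None])
# pin shank direction in tool
c=viewer.camera('wrist');w['T']=np.array(c['mount'])
for r in(206,212,218,232,240,250):
    k=np.flatnonzero((g[r,240:330]>135)&(s[r,240:330]<70))+240;print(r,k.min() if len(k) else 0,k.max() if len(k) else 0)
print('yaw0',np.degrees(np.arctan2(x[1],x[0])), status.get_obs()['q'])
E
```

```text
R outer 29 yaw corr deg -0.1 off mm -0.52
R inner 28 yaw corr deg 0.09 off mm -0.66
L inner 29 yaw corr deg -0.27 off mm -0.14
heelL [np.float64(0.0001), np.float64(0.0001), np.float64(-0.0002)]
heelR [np.float64(0.0001), np.float64(0.0001), np.float64(-0.0002)]
toeR [np.float64(-0.0002), np.float64(-0.0002), np.float64(-0.0026)]
206 271 329
212 268 329
218 268 329
232 268 291
240 268 287
250 272 285
yaw0 10.781616736094595 [-3.25047510e-01  3.71501952e-01  1.27947640e+00 -4.12875358e-04
  1.49087764e+00  1.95035650e-01]
```

Valve pinned down: origin (0.5866, −0.0512), yaw 10.7°. Next I carry the pin to the left side, turned to −79.3°.

Request:
arm_command(delta_rot=[[0,0,-5.5],[0,0,-11],[0,0,-17],[0,0,-23],[0,0,-29],[0,0,-35],[0,0,-40.5],[0,0,-40.5],[0,0,-40.5],[0,0,-40.5],[0,0,-40.5],[0,0,-40.5]], delta_pos=[[0.023,-0.021,0],[0.046,-0.042,0],[0.07,-0.063,0],[0.093,-0.084,0],[0.116,-0.105,0],[0.139,-0.126,0.0],[0.162,-0.146,0.03],[0.162,-0.146,0.065],[0.162,-0.146,0.1],[0.162,-0.146,0.14],[0.162,-0.146,0.17],[0.162,-0.146,0.17]], gripper=[1,1,1,1,1,1,1,1,1,1,1,1])

```text
time: 17.3
position: [0.548, 0.1283, 0.1955]
tool_rot: [0.638, 0.77, -0.005, -0.005]
ft_force: [-1.3, -1.0, -2.2]
grip_width: 0.0103
grip_force: 55.0
```

```bash
cat >> h.py <<'E'
VY=10.7;O=np.array([.5866,-.0512,0]);VX=np.array([np.cos(np.radians(VY)),np.sin(np.radians(VY)),0]);VYv=np.array([-VX[1],VX[0],0])
def rep():
    o=status.get_obs();M=R.from_quat(o['tool_rot']).as_matrix();p=np.array(o['position'])
    V=np.array([VX,VYv,[0,0,1]])
    ax=p+M@np.array([0,0,-.0044]);tip=p+M@np.array([-.1225,0,-.0044])
    print('t',round(o['time'],2),'TCP_v',(V@(p-O)).round(4),'tip_v',(V@(tip-O)).round(4),'pin yaw err',np.degrees(np.arctan2(*(V@(-M[:,0]))[[0,1]]*[1,-1])).round(2),'pitch',np.degrees(np.arcsin(-M[2,0])).round(2),'F_v',(V@o['ft_force']).round(1),'w',round(o['grip_width'],4))
    return o
E
python3 - <<'E'
from h import *
for _ in range(3): cam('wrist')
o=rep();print(o['position'],o['tool_rot'])
M=R.from_quat(o['tool_rot']).as_matrix();tgt=O+VYv*.183+[0,0,.0476];print(M.T@(tgt-o['position']))
w=save('wrist','w9');a=save('top','top9')
p=np.array(o['position']);print('tip/bend in top px',proj(a,p+M@np.array([-.1225,0,-.0044])),proj(a,p+M@np.array([-.05,0,-.0044])))
h=cv2.cvtColor(w['img'],cv2.COLOR_BGR2HSV);k=np.flatnonzero((h[:,340,1]<70)&(h[:,340,2]>150));print('handle rows',k.min(),k.max())
E
```

```text
t 17.45 TCP_v [0.0018 0.1829 0.2031] tip_v [0.0019 0.0604 0.2076] pin yaw err 0.05 pitch 0.03 F_v [ 0.6  0.7 -0.8] w 0.0103
[0.5544472  0.12883062 0.20309237] [0.63779258 0.77020683 0.00091273 0.00111286]
[ 0.00021686 -0.00227116  0.15548648]
tip/bend in top px [268.06541505 177.94338628] [232.93087905 184.00408092]
handle rows 203 226
```

```bash
python3 - <<'E'
from h import *
for _ in range(2): a=cam('top')
o=rep();M=R.from_quat(o['tool_rot']).as_matrix();p=np.array(o['position'])
h=cv2.cvtColor(a['img'],cv2.COLOR_BGR2HSV)
for c in range(236,276,3):
    k=np.flatnonzero((h[165:200,c,1]<70)&(h[165:200,c,2]>90))+165
    t=[proj(a,p+M@np.array([-s,0,-.0044])) for s in np.linspace(.0,.125,60)];t=min(t,key=lambda q:abs(q[0]-c))
    print(c,k.tolist(),t.round(1))
E
```

```text
t 17.65 TCP_v [0.002  0.1833 0.204 ] tip_v [0.0022 0.0608 0.2085] pin yaw err 0.09 pitch 0.04 F_v [-0.7 -1.  -2. ] w 0.0101
236 [180, 181, 182, 183, 184, 185, 186] [236.1 183.3]
239 [180, 181, 182, 183, 184, 185] [239.2 182.7]
242 [179, 180, 181, 182, 183, 184, 185] [242.3 182.2]
245 [179, 180, 181, 182, 183, 184] [245.4 181.7]
248 [178, 179, 180, 181, 182, 183, 184] [248.5 181.1]
251 [178, 179, 180, 181, 182, 183] [250.5 180.8]
254 [177, 178, 179, 180, 181, 182, 183] [253.6 180.2]
257 [177, 178, 179, 180, 181, 182] [256.7 179.7]
260 [176, 177, 178, 179, 180, 181, 182] [259.8 179.2]
263 [176, 177, 178, 179, 180, 181] [262.8 178.6]
266 [176, 177, 178, 179, 180, 181] [265.9 178.1]
269 [] [269.  177.6]
272 [165, 166, 167, 168, 169, 170, 171, 172, 173, 174, 175] [269.  177.6]
275 [165, 166, 167, 168, 169, 170, 171, 172, 173, 174, 175, 176, 177, 178, 179, 180, 181, 182, 183, 184, 185, 186, 187, 188, 189, 190, 191, 192] [269.  177.6]
```

Request:
arm_command(delta_rot=[[0,0,0],[0,0,0],[0,0,0],[0,0,0],[0,0,0],[0,0,0],[0,0,0],[0,0,0]], delta_pos=[[0,-0.001,0.03],[0,-0.002,0.06],[0,-0.002,0.09],[0,-0.002,0.12],[0,-0.002,0.14],[0,-0.002,0.15],[0,-0.002,0.155],[0,-0.002,0.155]], gripper=[1,1,1,1,1,1,1,1])

```text
time: 18.32
position: [0.5515, 0.1291, 0.0467]
tool_rot: [0.637, 0.771, 0.0, 0.0]
ft_force: [-0.4, -0.2, -1.5]
grip_width: 0.0104
grip_force: 55.0
```

```bash
python3 - <<'E'
from h import *
for _ in range(3): cam('top')
rep();cam('top');o=rep()
a=cam('top');s=cam('side');M=R.from_quat(o['tool_rot']).as_matrix();p=np.array(o['position'])
h=cv2.cvtColor(a['img'],cv2.COLOR_BGR2HSV)
for c in range(240,276,3):
    k=np.flatnonzero((h[165:215,c,1]<70)&(h[165:215,c,2]>90))+165
    t=[proj(a,p+M@np.array([-q,0,-.0044])) for q in np.linspace(.0,.125,60)];t=min(t,key=lambda q:abs(q[0]-c))
    print(c,k.tolist(),t.round(1))
tgt=O+VYv*.183+[0,0,.0476];print(M.T@(tgt-p))
E
```

```text
t 18.47 TCP_v [-1.000e-04  1.836e-01  4.820e-02] tip_v [0.0001 0.0611 0.0527] pin yaw err 0.11 pitch 0.03 F_v [ 0.8  0.1 -2.3] w 0.0106
t 18.52 TCP_v [-0.0002  0.1836  0.0482] tip_v [0.     0.0611 0.0526] pin yaw err 0.11 pitch 0.03 F_v [-0.  -0.4 -1.9] w 0.0105
240 [192, 193, 194, 195, 196, 197, 198] [239.7 194.7]
243 [192, 193, 194, 195, 196, 197] [243.3 194.1]
246 [191, 192, 193, 194, 195, 196] [246.  193.6]
249 [191, 192, 193, 194, 195, 196] [248.7 193.2]
252 [190, 191, 192, 193, 194, 195] [252.3 192.5]
255 [190, 191, 192, 193, 194, 195] [255.  192.1]
258 [189, 190, 191, 192, 193, 194] [257.7 191.6]
261 [189, 190, 191, 192, 193, 194] [261.3 191. ]
264 [188, 189, 190, 191, 192, 193] [264.  190.5]
267 [188, 189, 190, 191, 192, 193] [266.7 190. ]
270 [190, 191] [270.3 189.4]
273 [165, 166, 167, 168, 169, 170, 171, 172, 173, 174, 175, 176, 177, 178, 179, 180, 181] [271.2 189.3]
[-0.00063602  0.00019151  0.0005866 ]
```

Lined up within half a pixel. Now advance gently.

Request:
arm_command(delta_rot=[[0,0,0],[0,0,0],[0,0,0],[0,0,0],[0,0,0]], delta_pos=[[-0.005,0,0.0006],[-0.01,0,0.0006],[-0.015,0,0.0006],[-0.019,0,0.0006],[-0.02,0,0.0006]], gripper=[1,1,1,1,1])

```text
time: 19.03
position: [0.5552, 0.1084, 0.046]
tool_rot: [0.638, 0.77, 0.0, 0.0]
ft_force: [0.3, -0.3, -2.3]
grip_width: 0.0102
grip_force: 55.0
```

Request:
arm_command(delta_rot=[[0,0,0],[0,0,0],[0,0,0]], delta_pos=[[-0.002,0,0],[-0.004,0,0],[-0.004,0,0]], gripper=[1,1,1])

```text
time: 19.28
position: [0.5559, 0.1051, 0.0461]
tool_rot: [0.637, 0.771, 0.0, 0.001]
ft_force: [0.9, -0.5, -1.0]
grip_width: 0.0107
grip_force: 55.0
```

```bash
python3 -c "
from h import *
rep()"
```

```text
t 19.28 TCP_v [-0.0011  0.1593  0.0461] tip_v [-0.0009  0.0368  0.0505] pin yaw err 0.12 pitch 0.03 F_v [ 0.8 -0.6 -1. ] w 0.0107
```

Request:
arm_command(delta_rot=[[0,0,0],[0,0,0],[0,0,0],[0,0,0]], delta_pos=[[-0.002,0.0005,-0.001],[-0.005,0.0007,-0.001],[-0.008,0.0007,-0.001],[-0.008,0.0007,-0.001]], gripper=[1,1,1,1])

```text
time: 19.62
position: [0.5577, 0.0972, 0.0469]
tool_rot: [0.638, 0.77, -0.0, 0.0]
ft_force: [1.5, -0.3, -1.3]
grip_width: 0.0102
grip_force: 55.0
```

```bash
python3 -c "
from h import *
rep();cam('top');rep()"
```

```text
t 19.62 TCP_v [-0.0008  0.1512  0.0469] tip_v [-0.0006  0.0287  0.0514] pin yaw err 0.09 pitch 0.02 F_v [ 1.4 -0.6 -1.3] w 0.0102
t 19.67 TCP_v [-0.0008  0.1514  0.0469] tip_v [-0.0006  0.0289  0.0513] pin yaw err 0.09 pitch 0.01 F_v [ 0.7 -0.3 -1.1] w 0.0106
```

Request:
arm_command(delta_rot=[[0,0,0],[0,0,0],[0,0,0],[0,0,0],[0,0,0],[0,0,0]], delta_pos=[[-0.005,0.0003,0],[-0.012,0.0003,0],[-0.02,0.0003,0],[-0.03,0.0003,0],[-0.04,0.0003,0],[-0.04,0.0003,0]], gripper=[1,1,1,1,1,1])

```text
time: 20.17
position: [0.5664, 0.0561, 0.047]
tool_rot: [0.638, 0.77, 0.0, 0.001]
ft_force: [0.7, -0.4, -1.5]
grip_width: 0.0105
grip_force: 55.0
```

```bash
python3 -c "
from h import *
rep();cam('top');rep()"
```

```text
t 20.17 TCP_v [1.000e-04 1.092e-01 4.700e-02] tip_v [ 0.     -0.0133  0.0515] pin yaw err -0.02 pitch 0.05 F_v [ 0.7 -0.5 -1.5] w 0.0105
t 20.22 TCP_v [-0.0002  0.1101  0.0469] tip_v [-0.0003 -0.0124  0.0514] pin yaw err -0.02 pitch 0.02 F_v [-0.1  0.  -0.6] w 0.0104
```

Request:
arm_command(delta_rot=[[0,0,0],[0,0,0],[0,0,0],[0,0,0],[0,0,0],[0,0,0]], delta_pos=[[-0.006,0,0],[-0.011,0,0],[-0.015,0,0],[-0.019,0,0],[-0.022,0,0],[-0.022,0,0]], gripper=[1,1,1,1,1,1])

```text
time: 20.72
position: [0.5697, 0.0363, 0.047]
tool_rot: [0.638, 0.77, -0.0, 0.0]
ft_force: [0.2, -0.9, -1.8]
grip_width: 0.0108
grip_force: 55.0
```

```bash
python3 -c "
from h import *
rep();cam('top');rep()"
```

```text
t 20.72 TCP_v [-0.0003  0.0891  0.047 ] tip_v [-0.0001 -0.0334  0.0514] pin yaw err 0.09 pitch 0.02 F_v [-0.  -0.9 -1.8] w 0.0108
t 20.77 TCP_v [-0.0003  0.0894  0.0469] tip_v [-0.0001 -0.0331  0.0514] pin yaw err 0.09 pitch 0.02 F_v [ 0.6 -0.5 -1.3] w 0.0111
```

Request:
arm_command(delta_rot=[[0,0,0],[0,0,0],[0,0,0],[0,0,0],[0,0,0],[0,0,0]], delta_pos=[[-0.004,0,0],[-0.008,0,0],[-0.014,0,0],[-0.021,0,0],[-0.027,0,0],[-0.027,0,0]], gripper=[1,1,1,1,1,1])

```text
time: 21.27
position: [0.5752, 0.0088, 0.047]
tool_rot: [0.638, 0.77, -0.0, 0.0]
ft_force: [-0.2, -0.5, -1.7]
grip_width: 0.0104
grip_force: 55.0
```

```bash
python3 -c "
from h import *
rep();cam('top');rep()"
```

```text
t 21.27 TCP_v [-0.0001  0.0611  0.047 ] tip_v [-0.     -0.0614  0.0515] pin yaw err 0.03 pitch 0.04 F_v [-0.3 -0.4 -1.7] w 0.0104
t 21.32 TCP_v [-0.0002  0.0617  0.0469] tip_v [-0.0002 -0.0608  0.0514] pin yaw err 0.04 pitch 0.02 F_v [-0.2  0.3 -1.3] w 0.0103
```

Point about 18 mm clear. I'll push 3 mm more, then open partway (there are fittings nearby) and lift straight up.

Request:
arm_command(delta_rot=[[0,0,0],[0,0,0],[0,0,0],[0,0,0],[0,0,0],[0,0,0],[0,0,0],[0,0,0],[0,0,0],[0,0,0]], delta_pos=[[-0.002,0,0],[-0.003,0,0],[-0.003,0,0],[-0.003,0,0],[-0.003,0,0],[-0.003,0,0],[-0.003,0,0],[-0.003,0,0],[-0.003,0,0],[-0.003,0,0]], gripper=[1,1,1,0.2,0.2,0.2,0.2,0.2,0.2,0.2])

```text
time: 22.15
position: [0.5751, 0.0075, 0.047]
tool_rot: [0.637, 0.771, -0.0, -0.0]
ft_force: [0.1, 0.0, 0.4]
grip_width: 0.0342
grip_force: 0.0
```

Request:
arm_command(delta_rot=[[0,0,0],[0,0,0],[0,0,0],[0,0,0],[0,0,0],[0,0,0],[0,0,0],[0,0,0],[0,0,0],[0,0,0]], delta_pos=[[0,0,-0.005],[0,0,-0.015],[0,0,-0.03],[0,0,-0.05],[0,0,-0.08],[0,0,-0.11],[0.0,0,-0.14],[0.0,0,-0.17],[0,0,-0.2],[0,0,-0.2]], gripper=[0.2,0.2,0.2,0.2,0.2,0.2,0.2,0.2,0.2,0.2])

```text
time: 22.98
position: [0.579, 0.007, 0.2546]
tool_rot: [0.637, 0.771, 0.004, 0.006]
ft_force: [0.1, -0.6, 0.6]
grip_width: 0.0349
grip_force: 0.0
```

Request:
arm_command(delta_rot=[[0,0,0],[0,0,0],[0,0,0],[0,0,0],[0,0,0],[0,0,0],[0,0,0],[0,0,0]], delta_pos=[[0.03,0,0],[0.06,0,0],[0.09,0,0],[0.12,0,0],[0.15,0,0],[0.18,0,0],[0.18,0,0],[0.18,0,0]], gripper=[0.2,0.2,0.2,0.2,0.2,0.2,0.2,0.2])

```text
time: 23.65
position: [0.5405, 0.1857, 0.2472]
tool_rot: [0.636, 0.772, -0.0, 0.0]
ft_force: [0.2, -0.4, 0.3]
grip_width: 0.0349
grip_force: 0.0
```

```bash
python3 - <<'E'
from h import *
o=rep();print(o['position'])
a=save('top','topE');a0=load('top1');b=save('side','sideE');b0=load('side1')
V=lambda x,y,z:O+VX*x+VYv*y+np.array([0,0,z])
h=cv2.cvtColor(a['img'],cv2.COLOR_BGR2HSV);h0=cv2.cvtColor(a0['img'],cv2.COLOR_BGR2HSV)
for nm,c,c0 in(('top',a,a0),('side',b,b0)):
  for y in(.10,.09,.075,.06,.05,-.05,-.055,-.06,-.065,-.075):
    u,v=proj(c,V(0,y,.052));i,j=int(round(v)),int(round(u));print(nm,y,(j,i),c['img'][i,j],c0['img'][i,j])
  print(nm,'pad toe',[ (c['img'][int(round(q[1])),int(round(q[0]))].tolist(),c0['img'][int(round(q[1])),int(round(q[0]))].tolist()) for q in [proj(c,V(x,.0,.113-(x+.135)*.25)) for x in(-.137,-.133,-.125)]])
  d=cv2.absdiff(c['img'],c0['img']).max(2);m=cv2.morphologyEx((d>45).astype(np.uint8),cv2.MORPH_OPEN,np.ones((2,2)));n,l,s,ce=cv2.connectedComponentsWithStats(m);print([r.tolist() for r in s[1:] if r[4]>12])
E
```

```text
t 23.65 TCP_v [-0.0013  0.2413  0.2472] tip_v [-0.0007  0.1188  0.2516] pin yaw err 0.3 pitch 0.02 F_v [ 0.1 -0.4  0.3] w 0.0349
[0.54051886 0.18565397 0.24715242]
top 0.1 (254, 192) [124 163 196] [113 151 183]
top 0.09 (258, 192) [210 198 188] [110 147 179]
top 0.075 (264, 191) [233 222 214] [117 157 187]
top 0.06 (271, 189) [225 214 204] [121 162 192]
top 0.05 (275, 189) [232 219 211] [155 153 159]
top -0.05 (317, 181) [230 219 211] [100 134 167]
top -0.055 (319, 181) [227 216 207] [118 157 190]
top -0.06 (322, 181) [181 172 165] [120 157 191]
top -0.065 (324, 180) [132 174 206] [119 158 190]
top -0.075 (328, 180) [127 169 203] [117 155 189]
top pad toe [([69, 65, 66], [64, 58, 60]), ([140, 131, 120], [126, 115, 104]), ([49, 45, 45], [48, 44, 45])]
[[0, 130, 197, 290, 28230], [367, 171, 56, 55, 449], [317, 180, 7, 5, 30], [258, 186, 22, 17, 182], [321, 189, 5, 3, 14], [203, 202, 61, 51, 1496], [210, 253, 66, 81, 2988], [235, 335, 9, 4, 29], [206, 337, 354, 83, 25155], [209, 409, 11, 5, 38], [203, 416, 19, 4, 60]]
side 0.1 (278, 241) [79 88 99] [ 68  83 101]
side 0.09 (278, 238) [12
[... 337 characters left out ...]
 72]
side -0.075 (273, 197) [39 47 51] [108 105 105]
side pad toe [([36, 40, 45], [96, 135, 171]), ([55, 56, 59], [97, 132, 166]), ([55, 57, 61], [52, 60, 70])]
[[235, 0, 161, 204, 12566], [396, 0, 10, 9, 62], [463, 0, 8, 6, 36], [390, 0, 170, 249, 19946], [438, 15, 5, 6, 21], [395, 23, 7, 7, 35], [427, 27, 5, 5, 14], [397, 51, 5, 6, 23], [390, 61, 7, 11, 53], [359, 75, 24, 16, 212], [557, 142, 3, 6, 15], [523, 156, 22, 9, 70], [522, 194, 38, 78, 1394], [293, 215, 6, 8, 31], [272, 216, 5, 4, 18], [276, 225, 6, 14, 59], [270, 243, 16, 12, 81], [333, 250, 76, 42, 1883], [408, 251, 59, 26, 499], [282, 255, 50, 41, 1062], [476, 259, 84, 67, 2800], [524, 261, 12, 15, 55], [474, 267, 52, 16, 255]]
```

The images show the pin through, with its bar visible from y = +90 to about −61 mm, so the point is about 18 mm clear. The robot is away from everything.

```bash
python3 -c "
from h import *
print(robot.hand_in())"
```

```text
the job is handed in; nothing more can be done
None
```

The treadle was pressed onto its stop at about 29 N, held about 1.7 s and let spring back up. The lock pin is through both side plates and the treadle, released with its point about 18 mm clear, and the job was handed in at about 24 s; the arm stayed away from the other tools, but I had no pictures left for a final look at them.

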